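Tip the oak riser into a side shelf

ROBOT

A 6-joint arm with a two-finger parallel gripper is mounted at the origin on the work surface. World frame = base frame: x ahead of the robot, y to its left, z up, the work surface at z = 0. Lengths are in mm, angles in degrees, forces in N, time in s.
With the tool pointing down it reaches from about 300 to 850 mm from the base axis. Payload 4.2 kg.
Tool frame: the origin (TCP) lies on the centre line of the jaws, within the pads' length; the fingertips stand 8 mm ahead of it and the grasp point (between the pads) lies 11 mm behind it; z points along the fingers, y is the line along which they close (so a half turn about z gives the same grasp; the last joint's range is limited). The gripper opens to 91 mm and grips with 3 to 60 N. Pads are 32 mm wide; open, the fingers measure 118 mm over their backs; the gripper's body (76 mm by 178 mm) begins 60 mm behind the grasp point.
Start: joints at [69.156, 18.312, 89.639, -0, 72.044, -1.146], TCP at [193.816, 541.366, 221.976] pointing down, gripper open.
Joint ranges: [-177.97, 177.97], [-48.28, 115.42], [12.27, 149.76], [-77.06, 257.06], [2.81, 150.46], [-146.56, 146.56]. Speed limits (degrees/s): [147.25, 147.25, 180, 180, 180, 180].

INTERFACE

Orientations are given as [roll, pitch, yaw] about the fixed x, y, z axes, in that order (R = Rz(yaw) Ry(pitch) Rx(roll)).
In Python, from workcell import telemetry, eyes, ticket gives the robot as it stands. The module is installed in compiled form; this text tells all that it offers.
- The arm moves only by the shell command python3 -m crank 'ROWS' [OPENING] [FORCE]. ROWS is JSON, a list of rows, each an object of numbers: "dx", "dy", "dz": the shift along the world's x, y, z normalised to -1 to 1, where 1 is 80 cm; "yaw": the turn about the world's z normalised to -1 to 1, where 1 is 5 degrees. A call has 1 to 10 rows; each row shifts and turns the commanded pose from where the row before left it; what a row does not reach is not made up. A row lasts 1/8 s, in which the tool goes at most 62.5 mm and 10.7 degrees, less where a joint would pass 70% of its speed; a pose out of reach is approached as far as the arm can. A call with a number of a shift or a turn outside -1 to 1 is refused whole. A call with a gripper value outside its range is refused whole. OPENING is the opening, from 0 (shut) to 1 (fully open), set as the call begins (- or left out, the last holds). The fingers move at their own pace and stop on an object; FORCE is the grip in N (left out, the last holds). Time passes only in rows, so rows that do not move let the fingers close. It gives the time, the measured TCP pose, the force, the opening and the grip force at its end, in the units of the state.
- telemetry.state(): the state, without advancing time (a new reading comes with each control period).
- eyes.grab_frame(name): name is "scene" or "top"; returns the picture (400x640x3 uint8, red, green, blue); there is no depth.
- eyes.calibration(name): a dict with "camera_matrix" (3x3 intrinsics, pixels), "world_from_camera" (4x4, takes a point from camera to world coordinates). Camera axes: x right, y down, z forward; pixel columns grow to the right and rows downward; lengths in mm; the calibration is good to about 2 mm. A picture is of the moment at which its call begins. calibration takes no time and is no camera call.
- ticket.job_done(): hands the job in; it is judged then, once.
The state is a dict: "time_s": time; "qpos": joint angles; "qvel": joint speeds; "effort": joint torques, N m; "ee_pos": TCP position; "ee_rot": TCP orientation; "force": force on the tool from outside, world axes, zero at the start; "torque": the same for the moment, N m; "gripper_width": finger opening in mm; "gripper_force": force on a finger pad.
Only numpy, scipy, OpenCV 4.12 (cv2) and the standard library are available. Lean on these libraries where they do the work, as an engineer would, in place of code of your own. Each camera call takes 0.05 s, during which the arm holds its last target. There are 200 camera calls.

TASK

Tip the tall hollow oak riser over towards the short cabinet by pushing on it, so that it lies on its broad side, then push it along the trolley top until its end comes gently to rest flat against the cabinet's side and the two tops make one level shelf. Only push the riser, never lift or carry it; leave the cabinet door shut and the jar, bottle opener and tumblers where they are, and finish with the hand clear.

Things in the scene. Friction and masses are not known exactly. Their poses are not given: they have to be found in the camera images.
- riser: Loose oak display riser, 0.45 to 0.9 kg, starts upright: 150 mm wide (own x), 90 deep (own y), 190 tall (own z). A tube of 12 mm panels, open through along x; the broad faces (normal +-y) and the two ends are closed. Origin: centre of its underside. One broad face looks roughly at the cabinet (yaw within 0.12 rad). Lying down it is 90 mm high and reaches 190 mm from the edge it turned on.
- riser_top (a point): Centre of the riser's top end face (190 mm along the riser's own z from its origin). This end face is the one that finally bears against the cabinet.
- riser_edge_a (a point): Middle of the riser's bottom edge on its own -y side. Pushed about 155 mm up, the standing riser turns about its far bottom edge instead of sliding, and past about 25 deg it falls by itself, landing short of the cabinet.
- riser_edge_b (a point): Middle of the riser's bottom edge on its own +y side.
- cabinet: Short oak cabinet fixed to the trolley top, 260 mm deep (its own x), 180 mm wide (its own y), 90 mm high, with a knobbed door on its -x front (towards the robot). Origin: centre of its underside; the plain side panels are at own y = -90 mm and +90 mm. On the right or left (world y -0.43 to -0.52 or +0.43 to +0.52), yaw within 0.08 rad.
- cabinet_door0 (a joint): Cabinet door: 0 shut, grows to 1.9 rad as it opens towards the robot.
- tumbler1: Ribbed blue glass tumbler, 100 mm high, 74 mm across the rim, standing on the tray; origin at the centre of its foot.
- tumbler2: The second tumbler, the same as the first.
- tray: Fixed low dark wooden tray, 180 (x) x 240 (y) x 22 mm, on the other side of the riser from the cabinet; origin at the centre of its underside.
- jar: Screw-top glass jar of bamboo picks, 80 mm across, 125 mm high, beyond the riser; origin at the centre of its underside.
- opener: Flat steel bottle opener, about 135 mm long (its own x) and 8 mm thick, lying beyond the riser; origin on its underside near the middle.
Not all that is in view belongs to the job. What is shaped like the riser but orange or purple is not meant.

How it is judged:
By the outcome, as a careful person would: the job done as asked, in the order asked, and still so for the second after the job is handed in, with the robot touching nothing.
It also fails if it takes over 51 s, if anything falls off the work surface, if the arm or the gripper's body presses on something with over 40 N, if the wrist force passes 120 N, or if a joint passes its speed limit or range.

## Working session

There is one attempt and no reset: what is moved stays moved. The work goes in short steps, Python scripts to look and compute and a shell command to move; the robot and the scene stay as the last step left them, time stands still between calls to the robot, and variables do not carry over. Pictures are saved under pics/ and viewed, at most 10 in all, crops included, and the job is handed in when it is done.

```bash
mkdir -p pics; cat > h.py <<'E'
import numpy as np,cv2
from workcell import telemetry,eyes,ticket
def grab(n,f):
    im=eyes.grab_frame(n); cv2.imwrite('pics/'+f,im[:,:,::-1]); return im
def ray(n,u,v,z):
    c=eyes.calibration(n);K=np.array(c['camera_matrix']);T=np.array(c['world_from_camera'])
    d=T[:3,:3]@np.linalg.solve(K,[u,v,1.]);o=T[:3,3]
    return o+d*(z-o[2])/d[2]
def proj(n,p):
    c=eyes.calibration(n);K=np.array(c['camera_matrix']);T=np.linalg.inv(np.array(c['world_from_camera']))
    q=K@(T[:3,:3]@np.array(p,float)+T[:3,3]);return q[:2]/q[2]
E
python3 - <<'E'
from h import *
for n in('top','scene'):
    grab(n,n+'0.png');c=eyes.calibration(n);print(np.round(c['world_from_camera'],2))
print(telemetry.state())
E
```

```text
[[ 1.0000e-02 -1.0000e+00  8.0000e-02  4.3090e+02]
 [-1.0000e+00 -1.0000e-02  2.0000e-02 -7.6500e+00]
 [-2.0000e-02 -9.0000e-02 -1.0000e+00  1.6461e+03]
 [ 0.0000e+00  0.0000e+00  0.0000e+00  1.0000e+00]]
[[ 1.70000e-01  6.70000e-01 -7.20000e-01  1.48113e+03]
 [ 9.90000e-01 -1.20000e-01  1.20000e-01 -1.43550e+02]
 [-1.00000e-02 -7.30000e-01 -6.80000e-01  1.01035e+03]
 [ 0.00000e+00  0.00000e+00  0.00000e+00  1.00000e+00]]
{'time_s': 0.1, 'qpos': array([ 6.91566616e+01,  1.83482467e+01,  8.96973031e+01, -1.89020582e-03,
        7.20426513e+01, -1.14459186e+00]), 'qvel': array([-0.00578416, -0.0469787 , -0.12865127, -0.02653305, -0.08167621,
        0.05349633]), 'effort': array([ 9.31075992e-04, -4.13335168e+01, -2.32511348e+01,  7.27492827e-02,
        4.21467551e-02, -6.02352770e-05]), 'ee_pos': array([193.66705003, 540.9640948 , 221.21595457]), 'ee_rot': array([-1.79911781e+02,  3.50017658e-05,  1.60301838e+02]), 'force': array([-0.68636015, -0.32874486, -0.46503344]), 'torque': array([-0.01081592, -0.02347837,  0.03232806]), 'gripper_force': 0.0, 'gripper_width': 91.11242215623237}
```

View pics/top0.png

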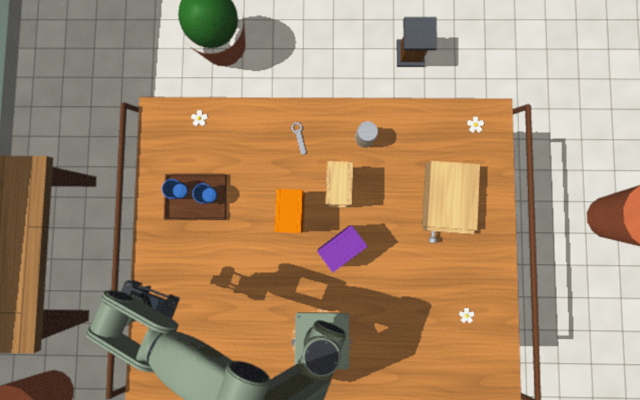

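View pics/scene0.png

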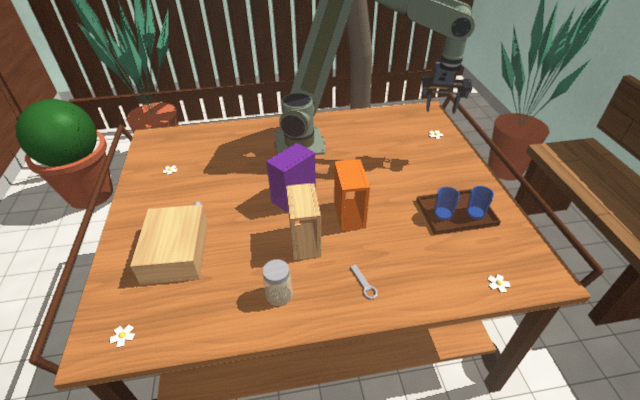

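The top view shows the oak riser upright at about (339,183), with the cabinet to its right at (452,197), which is −y. The orange decoy is at (289,210) and the purple one at (342,249). The tumblers are on the left, with the opener at (300,138) and the jar at (367,133). Next I'll measure these.

```bash
python3 - <<'E'
from h import *
im=cv2.imread('pics/top0.png');hsv=cv2.cvtColor(im,cv2.COLOR_BGR2HSV)
for nm,box in(('riser',(315,150,365,215)),('orange',(268,180,312,240)),('purple',(310,220,375,278)),('cab',(415,150,490,242))):
    x0,y0,x1,y1=box;h=hsv[y0:y1,x0:x1]
    if nm in('riser','cab'): m=(h[...,2]>185)&(h[...,1]<150)&(h[...,1]>40)
    elif nm=='orange': m=(h[...,1]>225)&(h[...,2]>215)
    else: m=(h[...,0]>125)&(h[...,0]<160)&(h[...,1]>100)
    m=m.astype(np.uint8)*255;cs,_=cv2.findContours(m,0,2);c=max(cs,key=cv2.contourArea)+np.array([x0,y0])
    z=90 if nm=='cab' else 190
    P=np.array([ray('top',u+.5,v+.5,z)[:2] for u,v in c[:,0]],np.float32)
    r=cv2.minAreaRect(P);print(nm,cv2.contourArea(c),np.round(r[0]),np.round(r[1]),round(r[2],1));print(np.round(cv2.boxPoints(r)).tolist())
for n,u,v,z in(('jar',367,130,125),('opener',297,127,5),('opener2',304,153,5)):print(n,ray('top',u,v,z).round())
a=im[140:260,250:500];cv2.imwrite('pics/c1.png',cv2.resize(a,None,fx=3.2,fy=3.2,interpolation=2))
E
```

```text
riser 1091.5 [578. -59.] [161.  91.] 0.2
[[498.0, -14.0], [498.0, -105.0], [659.0, -105.0], [659.0, -14.0]]
orange 1026.0 [485. 116.] [ 89. 149.] 88.3
[[409.0, 74.0], [558.0, 69.0], [560.0, 159.0], [412.0, 163.0]]
purple 1137.0 [357. -70.] [ 94. 150.] 37.1
[[274.0, -38.0], [364.0, -158.0], [440.0, -101.0], [349.0, 18.0]]
cab 3382.0 [ 544. -485.] [183. 265.] 86.3
[[406.0, -568.0], [670.0, -585.0], [682.0, -402.0], [418.0, -385.0]]
jar [ 787. -162.  125.]
opener [825. 104.   5.]
opener2 [721.  75.   5.]
```

View pics/c1.png

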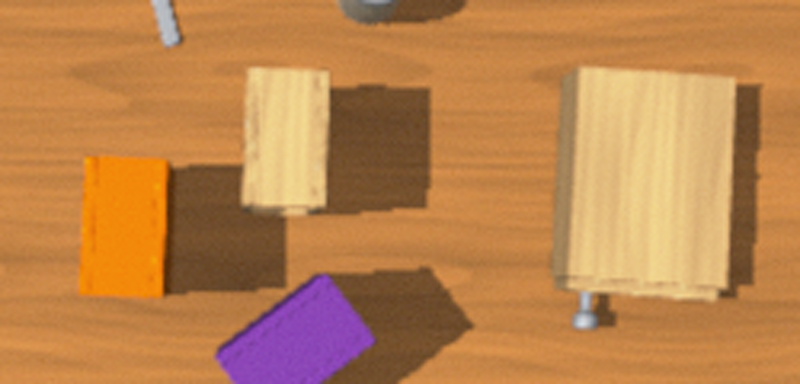

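The crop shows the oak top with edges near crop x 245–328. The cabinet's near edge is at crop x 573, slightly rotated. Line fits will give the yaws.

```bash
python3 - <<'E'
from h import *
im=cv2.imread('pics/top0.png').astype(float)
g=im[:,:,0] # blue: oak top vs table
def edge(n,rows,c0,c1,z,sgn):
    P=[]
    for v in rows:
        d=sgn*np.diff(g[v,c0:c1]);d=np.clip(d,0,None)
        k=d.argmax();s=slice(max(k-1,0),k+2);u=c0+1+(d[s]*np.arange(s.start,s.start+len(d[s]))).sum()/d[s].sum()
        P.append(ray('top',u,v+.5,z)[:2])
    P=np.array(P);a,b=np.polyfit(P[:,0],P[:,1],1);r=P[:,1]-(a*P[:,0]+b)
    ok=abs(r)<4;a,b=np.polyfit(P[ok,0],P[ok,1],1)
    print(n,'yaw',round(np.degrees(np.arctan(a)),2),'y@583',round(a*583+b,1),'res',r[ok].std().round(2),ok.sum(),P[:,0].min().round(),P[:,0].max().round())
edge('riser +y',range(164,202),318,335,190,1)
edge('riser -y',range(164,202),343,362,190,-1)
edge('cab +y top',range(164,224),426,436,90,1)
edge('cab -y top',range(167,226),470,488,90,-1)
edge('orange -y',range(192,230),296,312,190,-1)
E
```

```text
riser +y yaw -1.52 y@583 -13.8 res 0.84 38 518.0 648.0
riser -y yaw -1.85 y@583 -104.3 res 0.57 38 519.0 649.0
cab +y top yaw -3.97 y@583 -397.9 res 0.49 60 447.0 666.0
cab -y top yaw -3.74 y@583 -579.0 res 0.51 59 441.0 656.0
orange -y yaw -1.27 y@583 46.0 res 2.1 15 421.0 549.0
```

```bash
python3 -m crank '[{"dx":0.02,"dy":-0.02,"dz":0.05,"yaw":-1},{"dx":0.032,"dy":-0.042,"yaw":-1},{"dx":0.032,"dy":-0.042,"yaw":-1},{"dx":0.032,"dy":-0.042,"yaw":-1},{"dx":0.032,"dy":-0.042,"yaw":-1},{"dx":0.032,"dy":-0.042,"yaw":-1},{"dx":0.032,"dy":-0.042,"yaw":-1},{"dx":0.032,"dy":-0.042,"yaw":-1},{"dx":0.032,"dy":-0.042,"yaw":-1},{"dx":0.032,"dy":-0.042,"yaw":-1}]' 1
```

```text
validation failed for argument at $[1]...
```

```bash
python3 -m crank '[{"dx":0.02,"dy":-0.02,"dz":0.05,"yaw":-1},{"dx":0.032,"dy":-0.042,"yaw":-1},{"dx":0.032,"dy":-0.042,"yaw":-1},{"dx":0.032,"dy":-0.042,"yaw":-1},{"dx":0.032,"dy":-0.042,"yaw":-1},{"dx":0.032,"dy":-0.042,"yaw":-1},{"dx":0.032,"dy":-0.042,"yaw":-1},{"dx":0.032,"dy":-0.042,"yaw":-1},{"dx":0.032,"dy":-0.042,"yaw":-1},{"dx":0.032,"dy":-0.042,"yaw":-1}]'; python3 -c "
from h import *
s=telemetry.state();print(s['time_s'],s['ee_pos'],s['ee_rot'])"
```

```text
0.1 [193.66705003 540.9640948  221.21595457] [-1.79911781e+02  3.50017658e-05  1.60301838e+02]validation failed for argument at $[1]...
```

Row 1 is the first row with a key missing, so every row probably needs all four keys.

```bash
python3 -m crank '[{"dx":0.02,"dy":-0.02,"dz":0.05,"yaw":-1},{"dx":0.032,"dy":-0.042,"dz":0,"yaw":-1},{"dx":0.032,"dy":-0.042,"dz":0,"yaw":-1},{"dx":0.032,"dy":-0.042,"dz":0,"yaw":-1},{"dx":0.032,"dy":-0.042,"dz":0,"yaw":-1},{"dx":0.032,"dy":-0.042,"dz":0,"yaw":-1},{"dx":0.032,"dy":-0.042,"dz":0,"yaw":-1},{"dx":0.032,"dy":-0.042,"dz":0,"yaw":-1},{"dx":0.032,"dy":-0.042,"dz":0,"yaw":-1},{"dx":0.032,"dy":-0.042,"dz":0,"yaw":-1}]' 1
```

```text
time_s: 1.35
ee_pos: [440.7, 221.7, 261.7]
ee_rot: [-180.0, -0.0, 110.1]
force: [0.1, -0.2, 0.3]
gripper_width: 90.9
gripper_force: 0.0
```

```bash
python3 -m crank '[{"dx":0.0355,"dy":-0.049,"dz":0,"yaw":-0.88},{"dx":0.0355,"dy":-0.049,"dz":0,"yaw":-0.88},{"dx":0.0355,"dy":-0.049,"dz":0,"yaw":-0.88},{"dx":0.0355,"dy":-0.049,"dz":0,"yaw":-0.88},{"dx":0.036,"dy":-0.048,"dz":0,"yaw":-0.86},{"dx":0,"dy":0,"dz":0,"yaw":0}]'; python3 -c "
from h import *
print(ray('top',335.5+3,161,190),ray('top',334+3,204.7,190));grab('top','t2.png')"
```

```text
time_s: 2.1
ee_pos: [583.8, 25.3, 260.8]
ee_rot: [-179.9, 0.0, 88.2]
force: [-0.4, 0.8, -1.1]
gripper_width: 91.5
gripper_force: 0.0
[660.64141794 -55.64720683 190.        ] [507.41661121 -51.34036323 190.        ]
```

View pics/t2.png

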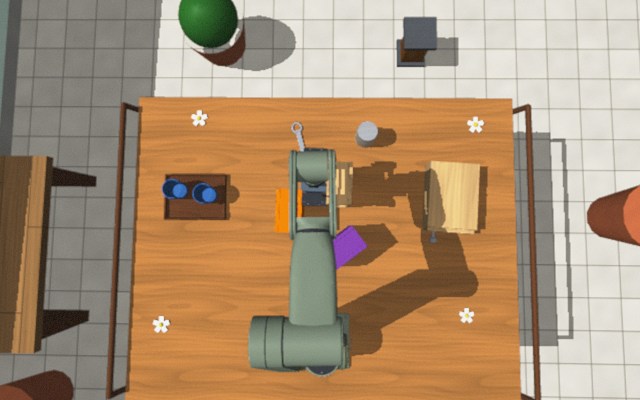

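The hand is over the gap between the orange decoy and the oak riser, at about (313,190). I'll descend and start the push.

```bash
python3 -m crank '[{"dx":0,"dy":0,"dz":-0.044,"yaw":0},{"dx":0,"dy":0,"dz":-0.044,"yaw":0},{"dx":0,"dy":0,"dz":-0.044,"yaw":0},{"dx":0,"dy":0,"dz":0,"yaw":0}]' && python3 -m crank '[{"dx":0,"dy":-0.01,"dz":0,"yaw":0},{"dx":0,"dy":-0.01,"dz":0,"yaw":0},{"dx":0,"dy":-0.01,"dz":0,"yaw":0},{"dx":0,"dy":-0.01,"dz":0,"yaw":0}]' && python3 -m crank '[{"dx":0,"dy":-0.01,"dz":0,"yaw":0},{"dx":0,"dy":-0.01,"dz":0,"yaw":0},{"dx":0,"dy":0,"dz":0,"yaw":0}]'; python3 -c "
from h import *
a=grab('scene','s3.png')[120:320,200:440];cv2.imwrite('pics/s3c.png',cv2.resize(a,None,fx=2.5,fy=2.5)[:,:,::-1])"
```

```text
time_s: 2.65
ee_pos: [579.8, 28.9, 153.9]
ee_rot: [-179.6, 0.0, 88.5]
force: [-0.5, -0.3, 1.2]
gripper_width: 91.6
gripper_force: 0.0
time_s: 3.15
ee_pos: [583.4, -4.1, 157.6]
ee_rot: [179.8, -0.1, 88.4]
force: [0.5, 3.1, 3.0]
gripper_width: 91.2
gripper_force: 1.8
time_s: 3.52
ee_pos: [582.3, -21.3, 155.9]
ee_rot: [-180.0, 0.0, 88.4]
force: [1.4, 1.5, -0.6]
gripper_width: 91.6
gripper_force: 0.7
```

View pics/s3c.png

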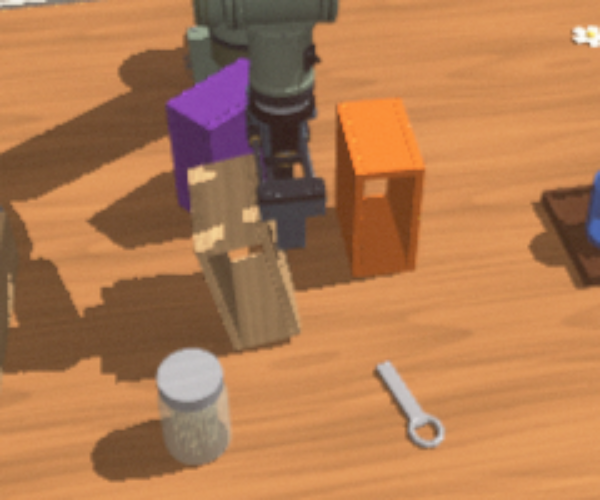

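The riser is tipping about its far edge and leans towards the cabinet in the crop. I'll keep pushing.

```bash
python3 -m crank '[{"dx":0,"dy":-0.01,"dz":0,"yaw":0},{"dx":0,"dy":-0.01,"dz":0,"yaw":0},{"dx":0,"dy":-0.01,"dz":0,"yaw":0},{"dx":0,"dy":-0.01,"dz":0,"yaw":0},{"dx":0,"dy":-0.01,"dz":0,"yaw":0},{"dx":0,"dy":-0.005,"dz":0,"yaw":0},{"dx":0,"dy":0,"dz":0,"yaw":0},{"dx":0,"dy":0,"dz":0,"yaw":0},{"dx":0,"dy":0,"dz":0,"yaw":0},{"dx":0,"dy":0,"dz":0,"yaw":0}]'; python3 -c "
from h import *
grab('scene','s4.png');grab('top','t4.png')"
```

```text
time_s: 4.82
ee_pos: [582.6, -64.0, 156.4]
ee_rot: [180.0, -0.0, 88.4]
force: [-0.5, 0.7, -0.2]
gripper_width: 91.2
gripper_force: 0.0
```

View pics/s4.png

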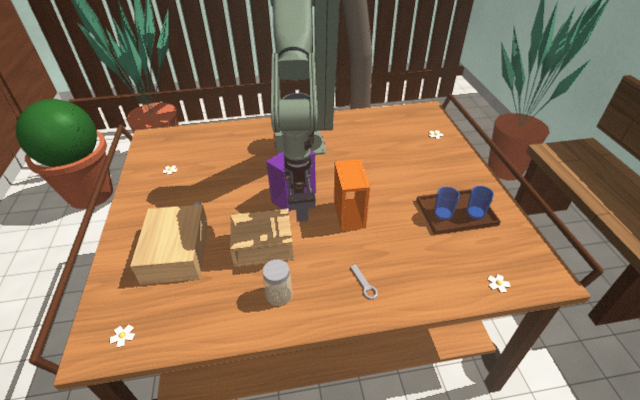

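It's lying down, with its top at about (232–292, 212–262) and a gap to the cabinet. Next I'll measure its lying pose from the top view.

```bash
cat > m.py <<'E'
from h import *
import sys
def meas(f,box):
    im=cv2.imread('pics/'+f);h=cv2.cvtColor(im,cv2.COLOR_BGR2HSV);x0,y0,x1,y1=box;h=h[y0:y1,x0:x1]
    m=((h[...,2]>170)&(h[...,1]<150)&(h[...,1]>40)).astype(np.uint8)*255
    m=cv2.morphologyEx(m,cv2.MORPH_CLOSE,np.ones((3,3)))
    cs,_=cv2.findContours(m,0,2);c=max(cs,key=cv2.contourArea)+np.array([x0,y0])
    P=np.array([ray('top',u+.5,v+.5,90)[:2] for u,v in c[:,0]],np.float32)
    r=cv2.minAreaRect(P);print(np.round(r[0],1),np.round(r[1],1),round(r[2],1));print(np.round(cv2.boxPoints(r)).tolist())
E
python3 - <<'E'
from m import *
meas('t4.png',(330,140,423,235))
a=cv2.imread('pics/t4.png')[130:260,280:500];cv2.imwrite('pics/t4c.png',cv2.resize(a,None,fx=3.5,fy=3.5))
E
```

```text
[ 522.6 -258. ] [54.2 62.2] 15.5
[[488.0, -235.0], [505.0, -295.0], [557.0, -281.0], [540.0, -221.0]]
```

View pics/t4c.png

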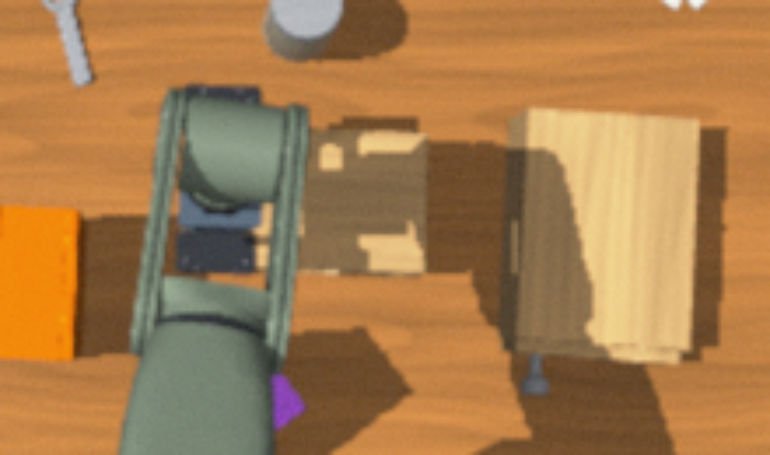

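The riser's leading end is at crop (427,131)–(425,272), in shadow. The cabinet's near top edge is at crop (527,108)–(516,345).

```bash
python3 - <<'E'
from h import *
for p in((427,131),(425,272),(256,270),(527,108),(516,345)):print(ray('top',280+p[0]/3.5,130+p[1]/3.5,90).round(1))
E
```

```text
[ 654.  -295.5   90. ]
[ 503.8 -292.4   90. ]
[ 504.2 -114.2   90. ]
[ 679.5 -401.8   90. ]
[ 427.9 -387.1   90. ]
```

```bash
python3 -m crank '[{"dx":-0.005,"dy":0.01,"dz":-0.03,"yaw":0},{"dx":0,"dy":0,"dz":-0.03,"yaw":-0.22},{"dx":0,"dy":0,"dz":-0.03,"yaw":-0.22},{"dx":0,"dy":0,"dz":-0.03,"yaw":0},{"dx":0,"dy":0,"dz":-0.018,"yaw":0},{"dx":0,"dy":0,"dz":0,"yaw":0},{"dx":0,"dy":0,"dz":0,"yaw":0}]' && python3 -m crank '[{"dx":0,"dy":-0.01,"dz":0,"yaw":0},{"dx":0,"dy":-0.01,"dz":0,"yaw":0},{"dx":0,"dy":-0.01,"dz":0,"yaw":0},{"dx":0,"dy":-0.01,"dz":0,"yaw":0},{"dx":0,"dy":-0.01,"dz":0,"yaw":0},{"dx":0,"dy":-0.01,"dz":0,"yaw":0}]' && python3 -m crank '[{"dx":0,"dy":-0.007,"dz":0,"yaw":0},{"dx":0,"dy":-0.007,"dz":0,"yaw":0},{"dx":0,"dy":-0.007,"dz":0,"yaw":0},{"dx":0,"dy":-0.007,"dz":0,"yaw":0},{"dx":0,"dy":-0.007,"dz":0,"yaw":0},{"dx":0,"dy":-0.007,"dz":0,"yaw":0},{"dx":0,"dy":-0.007,"dz":0,"yaw":0},{"dx":0,"dy":-0.007,"dz":0,"yaw":0},{"dx":0,"dy":0,"dz":0,"yaw":0}]'
```

```text
time_s: 5.8
ee_pos: [579.4, -56.3, 46.8]
ee_rot: [179.9, 0.0, 86.2]
force: [0.4, -0.0, 0.4]
gripper_width: 91.1
gripper_force: 0.0
time_s: 6.55
ee_pos: [578.7, -103.9, 46.2]
ee_rot: [180.0, -0.1, 86.2]
force: [-0.6, 5.6, 3.0]
gripper_width: 91.1
gripper_force: 2.8
time_s: 7.68
ee_pos: [578.4, -149.3, 46.1]
ee_rot: [-180.0, -0.0, 86.2]
force: [0.5, 2.3, 1.9]
gripper_width: 91.4
gripper_force: 1.2
```

```bash
python3 -m crank '[{"dx":0,"dy":-0.006,"dz":0,"yaw":0},{"dx":0,"dy":-0.006,"dz":0,"yaw":0},{"dx":0,"dy":-0.006,"dz":0,"yaw":0},{"dx":0,"dy":-0.006,"dz":0,"yaw":0},{"dx":0,"dy":-0.006,"dz":0,"yaw":0},{"dx":0,"dy":-0.004,"dz":0,"yaw":0},{"dx":0,"dy":0,"dz":0,"yaw":0},{"dx":0,"dy":0,"dz":0,"yaw":0}]'; python3 -c "
from h import *
a=grab('top','t5.png')[130:260,300:500];cv2.imwrite('pics/t5c.png',cv2.resize(a,None,fx=4,fy=4)[:,:,::-1])"
```

```text
time_s: 8.68
ee_pos: [578.4, -175.9, 46.1]
ee_rot: [-180.0, -0.0, 86.2]
force: [0.3, 3.7, 4.1]
gripper_width: 91.4
gripper_force: 2.3
```

View pics/t5c.png

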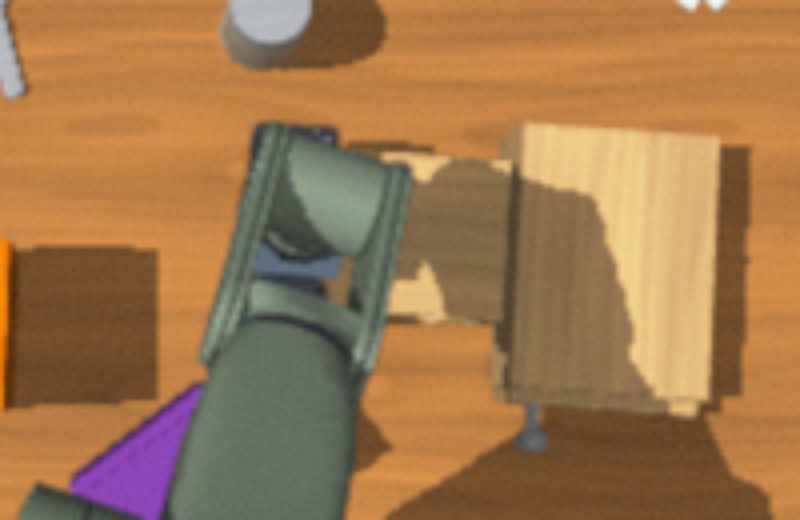

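The riser's end at crop (513,160)–(505,322) is now parallel to the cabinet edge, with a gap of about 8 mm. I'll close it in 1.6 mm steps, watching the force.

```bash
python3 -m crank '[{"dx":0,"dy":-0.002,"dz":0,"yaw":0},{"dx":0,"dy":-0.002,"dz":0,"yaw":0},{"dx":0,"dy":-0.002,"dz":0,"yaw":0},{"dx":0,"dy":0,"dz":0,"yaw":0}]' && for i in 1 ; do python3 -m crank '[{"dx":0,"dy":-0.002,"dz":0,"yaw":0},{"dx":0,"dy":-0.002,"dz":0,"yaw":0},{"dx":0,"dy":0,"dz":0,"yaw":0}]'; done
```

```text
time_s: 9.22
ee_pos: [578.5, -180.5, 46.1]
ee_rot: [-180.0, -0.0, 86.2]
force: [0.1, 5.5, 3.7]
gripper_width: 91.2
gripper_force: 2.9
time_s: 9.6
ee_pos: [578.5, -183.7, 46.1]
ee_rot: [-180.0, -0.0, 86.2]
force: [0.4, 4.6, 4.2]
gripper_width: 91.3
gripper_force: 2.9
```

```bash
python3 -m crank '[{"dx":0,"dy":-0.002,"dz":0,"yaw":0},{"dx":0,"dy":0,"dz":0,"yaw":0}]'; python3 -m crank '[{"dx":0,"dy":-0.002,"dz":0,"yaw":0},{"dx":0,"dy":0,"dz":0,"yaw":0}]'
```

```text
time_s: 9.85
ee_pos: [578.5, -185.3, 46.1]
ee_rot: [-180.0, -0.0, 86.2]
force: [0.2, 5.8, 3.5]
gripper_width: 91.1
gripper_force: 2.9
time_s: 10.1
ee_pos: [578.5, -186.2, 46.1]
ee_rot: [-180.0, -0.1, 86.2]
force: [-0.1, 8.4, 3.9]
gripper_width: 91.6
gripper_force: 4.0
```

Contact is starting: the force is up and the hand moved less than commanded. A little more should seat it flush.

```bash
python3 -m crank '[{"dx":0,"dy":-0.001,"dz":0,"yaw":0},{"dx":0,"dy":0,"dz":0,"yaw":0},{"dx":0,"dy":0,"dz":0,"yaw":0}]'; python3 -m crank '[{"dx":0,"dy":-0.001,"dz":0,"yaw":0},{"dx":0,"dy":0,"dz":0,"yaw":0},{"dx":0,"dy":0,"dz":0,"yaw":0}]'
```

```text
time_s: 10.48
ee_pos: [578.5, -186.2, 46.1]
ee_rot: [-180.0, -0.2, 86.2]
force: [-0.9, 11.2, 4.4]
gripper_width: 91.1
gripper_force: 5.3
time_s: 10.85
ee_pos: [578.5, -186.2, 46.1]
ee_rot: [-180.0, -0.2, 86.2]
force: [-1.2, 12.7, 5.1]
gripper_width: 91.3
gripper_force: 6.6
```

```bash
python3 -m crank '[{"dx":0,"dy":-0.002,"dz":0,"yaw":0},{"dx":0,"dy":0,"dz":0,"yaw":0},{"dx":0,"dy":0,"dz":0,"yaw":0}]'; python3 -m crank '[{"dx":0,"dy":0.004,"dz":0,"yaw":0},{"dx":0,"dy":0.006,"dz":0,"yaw":0},{"dx":0,"dy":0.02,"dz":0,"yaw":0},{"dx":0,"dy":0.04,"dz":0,"yaw":0},{"dx":0,"dy":0.04,"dz":0.03,"yaw":0},{"dx":0,"dy":0,"dz":0.06,"yaw":0},{"dx":0,"dy":0,"dz":0.07,"yaw":0},{"dx":0,"dy":0,"dz":0.07,"yaw":0},{"dx":0,"dy":0,"dz":0.05,"yaw":0},{"dx":0,"dy":0,"dz":0,"yaw":0}]'; python3 -m crank '[{"dx":-0.03,"dy":0.05,"dz":0,"yaw":0},{"dx":-0.03,"dy":0.05,"dz":0,"yaw":0},{"dx":-0.03,"dy":0.05,"dz":0,"yaw":0},{"dx":-0.03,"dy":0.05,"dz":0,"yaw":0},{"dx":-0.03,"dy":0.05,"dz":0,"yaw":0},{"dx":0,"dy":0,"dz":0,"yaw":0}]';python3 -c "
from h import *
a=grab('top','t6.png')[130:250,330:490];cv2.imwrite('pics/t6c.png',cv2.resize(a,None,fx=5,fy=5)[:,:,::-1]);
a=grab('scene','s6.png')[170:320,100:400];cv2.imwrite('pics/s6c.png',cv2.resize(a,None,fx=2.6,fy=2.6)[:,:,::-1])"
```

```text
time_s: 11.22
ee_pos: [578.4, -186.1, 46.1]
ee_rot: [-179.9, -0.4, 86.2]
force: [0.4, 18.0, 6.7]
gripper_width: 91.2
gripper_force: 9.3
time_s: 12.48
ee_pos: [580.1, -102.8, 273.7]
ee_rot: [179.5, 0.1, 86.2]
force: [0.4, 0.1, -0.6]
gripper_width: 91.1
gripper_force: 0.0
time_s: 13.22
ee_pos: [456.4, 99.1, 268.7]
ee_rot: [-179.8, 0.0, 86.4]
force: [0.0, 0.2, 0.4]
gripper_width: 91.4
gripper_force: 0.0
```

View pics/t6c.png

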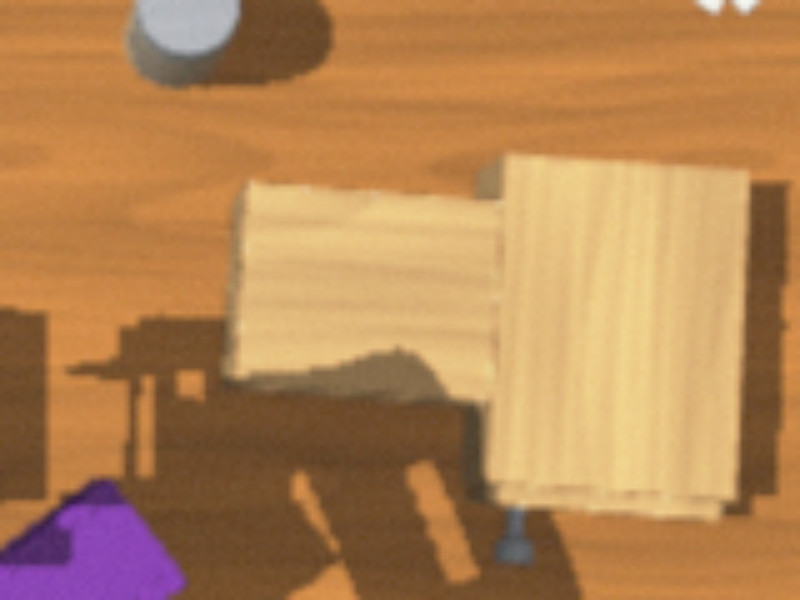

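View pics/s6c.png

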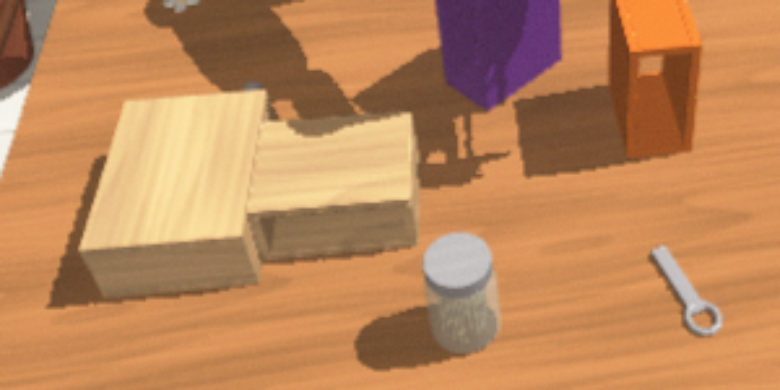

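The riser lies flush against the cabinet's side. The seam runs from crop (500,190) to (490,400) with no gap, the tops are level, the door is shut, the other items haven't moved and the hand is clear.

```bash
python3 -c "
from workcell import ticket
print(ticket.job_done())"
```

```text
the job is handed in; nothing more can be done
None
```

I tipped the oak riser over and pushed it along the trolley top until its end rested flush against the cabinet's side, tops level and hand clear, then handed the job in at about 13 s; the judge's result was not shown.

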